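Free the coin tube from the ratchet clamp and rack it

TASK

A coin tube lies clamped in the ratchet bar clamp. Lift the pawl by its knob and, with it lifted, slide the clamp carriage fully back; then draw the tube out from under the fixed jaw's lip, lift it clear and lay it, without dropping it, centred in the one empty cradle of the rack. Leave the clamp open and everything else standing where it is.

Things in the scene. Friction and masses are not known exactly. Their poses are not given: they have to be found in the camera images.
- clamp: Bench-fixed ratchet bar clamp, 345 mm long (x -175 to +170 mm); aluminium rail 44 mm wide, top at z=24 mm, on foot bars 76 mm wide. Origin on the bench under the rail's middle; x runs along the rail from the knob end to the fixed jaw, y across, z up. Grey fixed jaw 54 mm wide, 84.5 mm high, face at x=150 mm. Grey sliding carriage of the same width and height, jaw face at x=38 mm when clamped
- nest (a point): middle of the place where the clamped tube lies, on its axis: clamp x=95, y=0, z=52 mm; axes as the clamp's. Two V saddles on the rail, 8 mm wide along x, 43 mm before and 33 mm past this point (clamp x=52 and 128 mm), cheeks reaching 28 mm either side and up to 8 mm below the tube's axis, carry the tube; fingers fit between
- fixed_lip (a point): lower free edge of the fixed jaw's lip: clamp x=140, y=0, z=76.5 mm, axes as the clamp's. The lip covers the last 10 mm of the clamped tube, 2.5 mm above it, and is 8 mm thick and 54 mm wide; the tube must be drawn 14 to 22 mm to the clamp's -x, after the carriage is back, before it is lifted
- carriage_lip (a point): lower front edge of the lip on the sliding carriage: clamp x = 58 mm - carriage travel, y=0, z=76.5 mm, axes as the clamp's. It covers 18 mm of the clamped tube like the fixed lip, and moves away as the carriage goes back
- carriage (a joint): travel of the clamp carriage in m: 0 = clamped, 0.055 = fully back (to the clamp's -x). 3 N of friction; stays where it is left. The ratchet (12 mm pitch, 7 mm teeth) blocks backward motion unless the pawl is lifted
- pawl (a joint): angle of the pawl lever in rad: 0 = down in the teeth, up to 0.5 = lifted. Free of the teeth from about 0.12; 0.25 to 0.35 is a good lift. Sprung (3 to 4 N at the knob): it drops as soon as it is let go. The pawl rides on the carriage
- pawl_hinge (a point): hinge of the pawl on the carriage; axis along the clamp's y. At clamp x = -10 mm - carriage travel, y=0, z=36 mm
- pawl_knob (a point): grip point of the pawl's knob, an upright black cylinder 28 mm across, 40 mm high at the lever's rear end; on its axis, 19 mm below its top. Pawl down: clamp x = -100 mm - carriage travel, y=0, z=66 mm, i.e. 90 mm behind and 30 mm above the hinge; lifting swings it up and a little to the clamp's +x. The 16 mm wide lever's top is 21 mm below. The lifted knob can pull the carriage back
- tube: the clamped clear plastic coin tube full of coins, with a white cap, 44 mm across and 110 mm long, about 0.3 kg. Origin at its middle on its axis; x is its axis. At the start it lies at clamp x=95 mm, z=52 mm
- rack: bench-fixed wooden rack plate 130 x 250 x 8 mm; origin at the centre of its underside; x along the racked tubes, y across the three cradles (88 mm apart, at y = -88, 0, +88 mm), z up
- cradle_free: the empty one of the three black cradles on the rack. Origin on top of the rack plate (8 mm above the bench) at the cradle's middle; x along the tube it takes. Two V saddles (8 mm wide, cheeks reaching 28 mm either side and up to 8 mm below the tube's axis) at x = -38 and +38 mm hold a tube with its axis along x, centred 32 mm above this origin; fingers fit between
- tube_b: tube like the clamped one, lying in another cradle of the rack (bystander); origin at its middle, x its axis
- tube_c: tube like the clamped one, lying in another cradle of the rack (bystander); origin at its middle, x its axis
- bottle: upright white bottle between clamp and rack, 48 mm across, 160 mm high (bystander); origin at the centre of its underside
- jar: upright grey jar, 50 mm across, 108 mm high, beside the clamp on the side away from the robot (bystander); origin at the centre of its underside
- loupe: upright dark metal loupe, 42 mm across, 48 mm high, beside the clamp on the robot's side (bystander); origin at the centre of its underside
- case: small black case 60 x 85 x 30 mm, beyond the rack (bystander); origin at the centre of its underside
There are look-alikes about, which are no part of the job. What is shaped like the tube but pink or purple is not meant.

How it is judged:
By the outcome, as a careful person would: the job done as asked, in the order asked, and still so for the second after the job is handed in, with the robot touching nothing.
It also fails if it takes over 61 s, if anything falls off the work surface, if the arm or the gripper's body presses on something with over 40 N, if the wrist force passes 120 N, or if a joint passes its speed limit or range.

ROBOT

A 6-joint arm with a two-finger parallel gripper is mounted at the origin on the work surface. World frame = base frame: x ahead of the robot, y to its left, z up, the work surface at z = 0. Lengths are in m, angles in degrees, forces in N, time in s.
With the tool pointing down it reaches from about 0.25 to 0.725 m from the base axis. Payload 9.7 kg.
Tool frame: the origin (TCP) lies on the centre line of the jaws, within the pads' length; the fingertips stand 22 mm ahead of it and the grasp point (between the pads) lies 3 mm ahead of it; z points along the fingers, y is the direction in which the jaws open and shut (so a half turn about z gives the same grasp; the last joint's range is limited). The gripper opens to 85 mm and grips with 20 to 120 N. Pads are 22 mm wide; open, the fingers measure 114 mm over their backs; the gripper's body (76 mm by 85 mm) begins 54 mm behind the grasp point. The pads swing forward as they close: fully open they stand 13 mm farther back than shut.
Start: joints at [67.323, 4.979, 10.078, 95.1, 0, 90], TCP at [0.212, 0.507, 0.23] pointing down, gripper open.
Joint ranges: [-179.16, 179.16], [-48.56, 103.87], [-65.8, 70.77], [-126.05, 130.52], [-82.76, 87.17], [-180, 180]. Speed limits (degrees/s): [127.2, 127.2, 147.25, 180, 180, 180].

INTERFACE

Orientations are given as a 3x3 rotation matrix whose columns are the frame's x, y, z axes.
In Python, from station import env, imaging gives the robot as it stands. The module is installed in compiled form; this text tells all that it offers.
- The arm moves only by the tool arm_command, never from a script. Its argument "motion" is a list of rows, each a list of 2 entries, a list of its own where there are three numbers: the shift along the tool's x, y, z in mm, then the turn about the tool's z in rad. A call has 1 to 20 rows; each row is the pose to reach, as a shift and turn from the pose commanded when the call began, along the tool's axes at that moment; what a row does not reach only later rows make up. A row lasts 1/8 s, in which the tool goes at most 62.5 mm and 10.7 degrees, less where a joint would pass 70% of its speed; a pose out of reach is approached as far as the arm can. A call with a gripper value outside its range is refused whole. "fingers" is the opening, from 0 (shut) to 1 (fully open), set as the call begins (left out, the last holds). The fingers move at their own pace and stop on an object; "newtons" is the grip in N (left out, the last holds). Time passes only in rows, so rows that repeat a pose let the fingers close. It gives the time, the measured TCP pose, the force and the opening at its end, in the units of the state.
- env.observe(): the state, without advancing time (a new reading comes with each control period).
- imaging.snapshot(name): name is "side" or "top" or "wrist"; returns a dict with "image" (384x512x3 uint8, red, green, blue), "camera_matrix" (3x3 intrinsics, pixels), "rvec" (rotation vector, rad) and "tvec" (3), from world to camera coordinates, as OpenCV has them. Camera axes: x right, y down, z forward; pixel columns grow to the right and rows downward; lengths in m; the calibration is good to about 2 mm. A picture is of the moment at which its call begins. There is no depth.
- env.finish_job(): hands the job in, once; it reports no verdict.
The state is a dict: "clock": time; "joint_positions": joint angles; "joint_velocities": joint speeds; "tau": joint torques, N m; "tcp_pos": TCP position; "tool_rot": TCP orientation; "ft_force": force on the tool from outside, world axes, zero at the start; "wrist_torque": the same for the moment, N m; "width": finger opening in m.
Only numpy, scipy, OpenCV 4.12 (cv2) and the standard library are available. Lean on these libraries where they do the work, as an engineer would, in place of code of your own. Each camera call takes 0.05 s, during which the arm holds its last target.

## Working session

There is one attempt and no reset: what is moved stays moved. The work goes in short steps, Python scripts to look and compute and a tool call to move; the robot and the scene stay as the last step left them, time stands still between calls to the robot, and variables do not carry over. Pictures are saved under pics/ and viewed, and the job is handed in when it is done.

Besides the shell and the picture viewer there is one more tool, called as name([rows], argument=value, ...), one row to a line, values as JSON. arm_command: Moves the arm, as the interface text tells. Its arguments: {"type":"object","properties":{"motion":{"type":"array"},"fingers":{"type":"number"},"newtons":{"type":"number"}},"required":["motion"]}

```bash
mkdir -p pics; python3 - <<'E'
from station import env, imaging
import cv2
s=env.observe()
for k in s: print(k,s[k])
for n in("side","top","wrist"):
    d=imaging.snapshot(n); cv2.imwrite(f"pics/{n}0.png",cv2.resize(d["image"][:,:,::-1],None,fx=1.5,fy=1.5,interpolation=cv2.INTER_CUBIC))
    print(n,d["camera_matrix"],d["rvec"],d["tvec"])
E
```

```text
clock 0.0
joint_positions [6.73218595e+01 5.01100509e+00 1.00339322e+01 9.51000126e+01
 1.44817875e-04 9.00011051e+01]
joint_velocities [-0.03392869  0.1103032   0.08754845 -0.07249706 -0.00914204  0.0026905 ]
tau [ 2.57714295e-03 -5.20384991e+01  4.64806044e+01  1.60905684e-02
 -2.77890035e-05  1.48983435e-05]
tcp_pos [0.21196246 0.50725795 0.22947931]
tool_rot [[-9.22677816e-01  3.85571494e-01 -5.21054101e-04]
 [ 3.85571846e-01  9.22676982e-01 -1.24040038e-03]
 [ 2.50159773e-06 -1.34539371e-03 -9.99999095e-01]]
ft_force [-0.45412636 -0.09666462  0.5785813 ]
wrist_torque [ 0.02467738  0.03833992 -0.00231924]
width 0.08551302041139418
side [[483.502401     0.         255.94434125]
 [  0.         483.502401   191.45891841]
 [  0.           0.           1.        ]] [ 2.26846212 -0.60283258  0.26704514] [-0.4902156   0.19215972  1.18560205]
top [[458.49745883   0.         254.20870957]
 [  0.         458.49745883 194.14431252]
 [  0.           0.           1.        ]] [ 2.20560139 -2.16535382  0.11543924] [-0.09520611  0.50563273  1.18303739]
wrist [[265.52543301   0.         255.55492339]
 [  0.         265.52543301 191.37652225]
 [  0.           0.           1.        ]] [-2.38077989 -1.58518492 -0.25745298] [-0.54948448 -0.04120317  0.38003249]
```

View pics/top0.png

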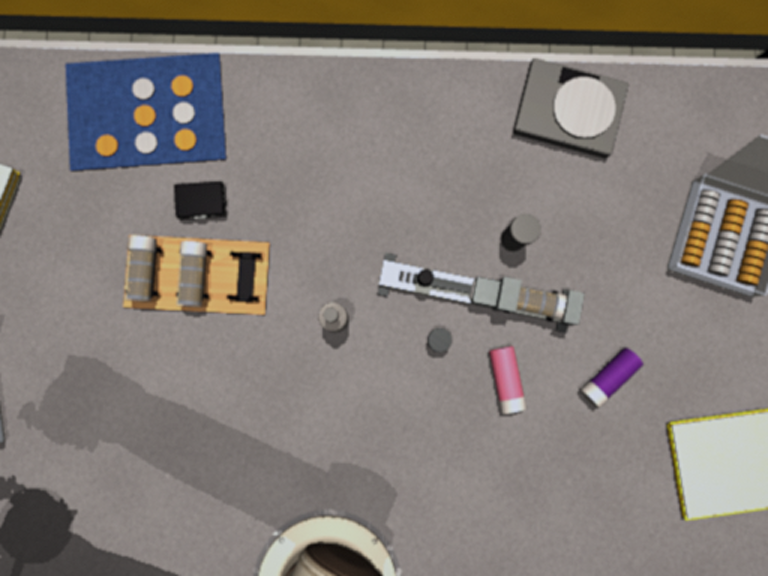

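View pics/side0.png

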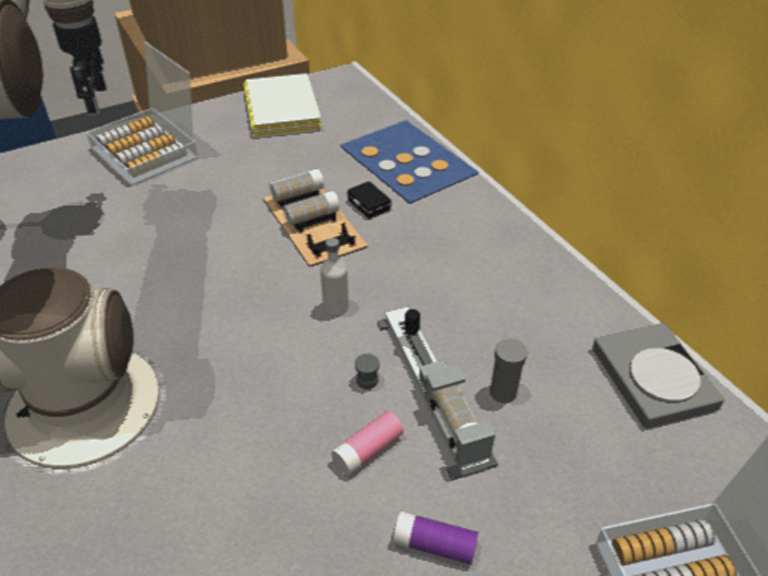

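View pics/wrist0.png

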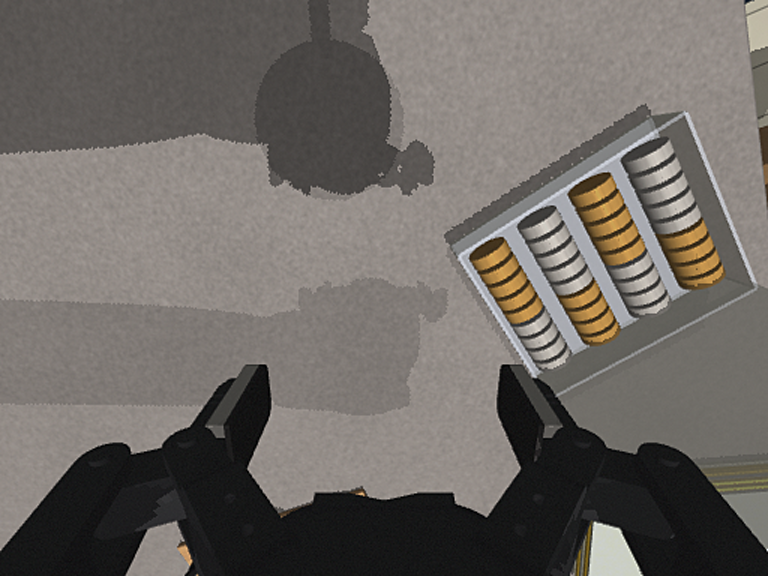

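The top view shows the clamp at about (480,290) with the knob at the left (425,277). The rack is at (197,275) and its free cradle at (246,277), on the right. The bottle is at (333,318), the jar at (522,232) and the loupe at (438,341). I'll zoom in for the measurements.

```bash
cat > h.py <<'E'
import numpy as np, cv2
from station import env, imaging
def proj(d,P):
    return cv2.projectPoints(np.array(P,float).reshape(-1,1,3),np.array(d["rvec"],float),np.array(d["tvec"],float),np.array(d["camera_matrix"]),None)[0].reshape(-1,2)
def ray(d,uv,z):
    R=cv2.Rodrigues(np.array(d["rvec"],float))[0];t=np.array(d["tvec"],float).ravel()
    r=R.T@np.linalg.inv(d["camera_matrix"])@np.array([uv[0],uv[1],1.]);c=-R.T@t
    return c+r*(z-c[2])/r[2]
def crop(d,x0,y0,x1,y1,f,name):
    im=cv2.resize(d["image"][y0:y1,x0:x1,::-1],None,fx=f,fy=f,interpolation=cv2.INTER_CUBIC)
    for x in range((x0//10+1)*10,x1,10):
        cv2.line(im,(int((x-x0+.5)*f),0),(int((x-x0+.5)*f),6 if x%50 else 16),(0,255,255),1)
        if x%20==0: cv2.putText(im,str(x),(int((x-x0)*f)-10,28),0,.4,(0,255,255),1)
    for y in range((y0//10+1)*10,y1,10):
        cv2.line(im,(0,int((y-y0+.5)*f)),(6,int((y-y0+.5)*f)),(0,255,255),1)
        if y%20==0: cv2.putText(im,str(y),(8,int((y-y0)*f)+4),0,.4,(0,255,255),1)
    cv2.imwrite("pics/"+name,im)
def cl(pose,p):
    x,y,a=pose;p=np.atleast_2d(p)
    c,s=np.cos(a),np.sin(a)
    return np.c_[x+c*p[:,0]-s*p[:,1],y+s*p[:,0]+c*p[:,1],p[:,2]]
E
python3 - <<'E'
from h import *
d=imaging.snapshot("top");np.save("top0.npy",d,allow_pickle=True)
crop(d,245,160,395,225,5.2,"tclamp.png"); crop(d,75,115,195,215,6,"track.png")
d=imaging.snapshot("side");np.save("side0.npy",d,allow_pickle=True)
crop(d,245,195,345,320,4.7,"sclamp.png"); crop(d,170,105,250,180,7.5,"srack.png")
E
```

```text
(no output)
```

View pics/tclamp.png

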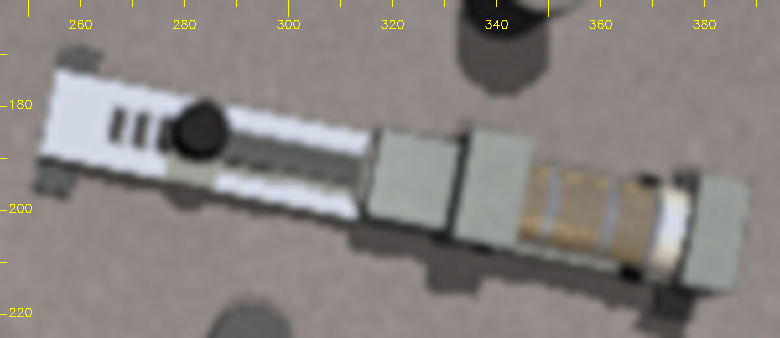

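View pics/track.png

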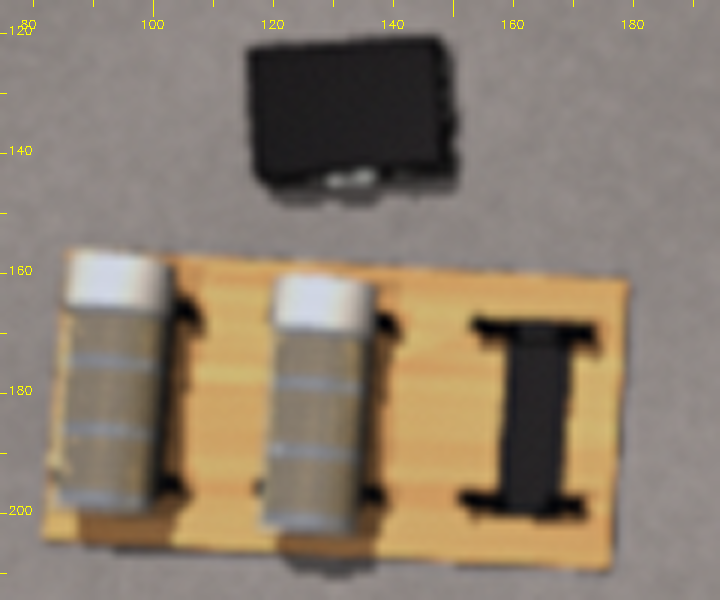

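View pics/sclamp.png

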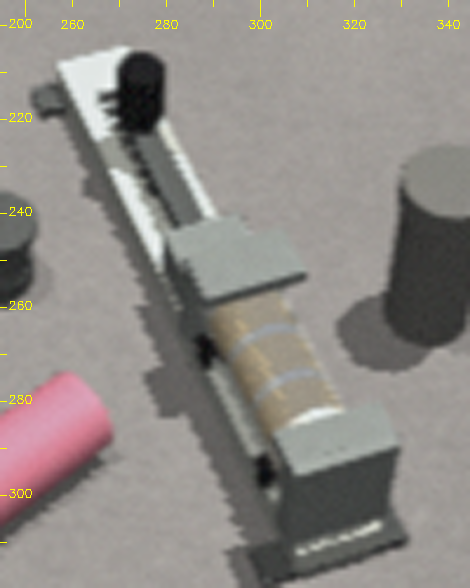

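View pics/srack.png

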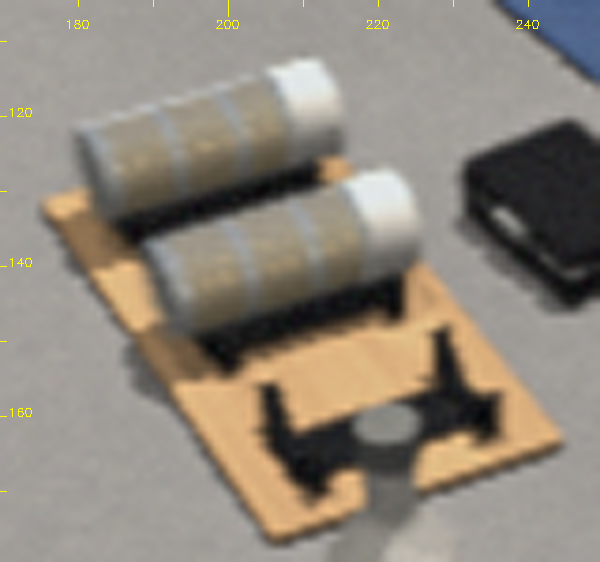

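```bash
cat > fit.py <<'E'
from h import *
from scipy.optimize import least_squares
T=np.load("top0.npy",allow_pickle=True).item();S=np.load("side0.npy",allow_pickle=True).item()
def px(l,f,x0,y0): l=np.array(l,float);return (l+.5)/f-.5+np.array([x0,y0])
clT=[((-175,22,24),(56,70)),((-175,-22,24),(38,157)),((170,27,84.5),(750,178)),((170,-27,84.5),(733,292)),((140,27,84.5),(695,172)),((140,-27,84.5),(683,285)),((58,27,84.5),(533,137)),((58,-27,84.5),(516,247)),((-100,0,85),(201,131))]
clS=[((140,-27,84.5),(275,430)),((170,-27,84.5),(289,473)),((170,27,84.5),(400,447)),((140,27,84.5),(385,402)),((58,-27,84.5),(207,306)),((58,27,84.5),(307,273)),((-100,0,85),(142,65)),((-175,-22,24),(57,67)),((-175,22,24),(128,45))]
rT=[((65,125,8),(66,250)),((65,-125,8),(628,281)),((-65,-125,8),(610,570)),((-65,125,8),(42,538)),((38,-60,32),(472,325)),((38,-116,32),(597,335)),((-38,-60,32),(462,498)),((-38,-116,32),(585,508))]
rS=[((-65,125,8),(40,208)),((-65,-125,8),(275,540)),((65,-125,8),(565,440)),((-38,-60,32),(268,385)),((-38,-116,32),(315,495)),((38,-60,32),(440,330))]
def fit(a,fa,b,fb,x0,nm):
    PA=np.array([q[0] for q in a])/1e3;PB=np.array([q[0] for q in b])/1e3
    UA=px([q[1] for q in a],*fa);UB=px([q[1] for q in b],*fb)
    for m in "TS","T","S":
        f=lambda p:np.r_[(proj(T,cl(p,PA))-UA).ravel()*('T' in m),(proj(S,cl(p,PB))-UB).ravel()*('S' in m)]
        r=least_squares(f,x0,x_scale=[.1,.1,.1],loss='soft_l1');print(nm,m,r.x[:2].round(4),np.degrees(r.x[2]).round(2));
        if m=="TS": print(f(r.x).reshape(-1,2).round(1).tolist()); out=r.x
    return out
c=fit(clT,(5.2,245,160),clS,(4.7,245,195),[.45,-.2,-1.7],"clamp")
r=fit(rT,(6,75,115),rS,(7.5,170,105),[.45,.3,0],"rack")
np.savez("poses.npz",c=c,r=r)
print("knob",cl(c,[-.1,0,.066]),"nest",cl(c,[.095,0,.052]),"free",cl(r,[0,-.088,.04]))
for n,uv,z in[("bottle",(222,203),.16),("jar",(350,153),.108),("loupe",(293,226),.048)]: print(n,ray(T,uv,z))
E
python3 fit.py
```

```text
clamp TS [ 0.5109 -0.2547] -100.34
[[-0.5, -0.3], [-0.4, -0.8], [1.7, 0.9], [1.3, 0.1], [0.5, -0.3], [-0.9, -0.9], [-0.3, 0.0], [-0.9, -0.1], [-0.3, -0.8], [-0.5, 0.7], [2.2, 2.5], [1.4, 1.1], [-1.4, -0.1], [-0.3, -1.1], [-0.1, -0.1], [-0.4, 0.7], [-0.6, -0.8], [-0.6, 0.1]]
clamp T [ 0.5101 -0.255 ] -100.04
clamp S [ 0.5119 -0.2541] -100.7
rack TS [0.5323 0.2413] -2.02
[[0.3, -0.2], [0.6, -0.1], [0.3, 0.3], [0.1, 0.5], [-0.3, -0.1], [0.3, -0.6], [-0.8, 0.1], [0.3, -0.4], [0.1, -0.4], [-0.6, 0.5], [0.1, 0.7], [-0.6, -0.3], [0.7, -4.2], [-0.8, -0.2]]
rack T [0.5322 0.2416] -2.14
rack S [0.5322 0.2403] -1.73
knob [[ 0.5288363 -0.1563659  0.066    ]] nest [[ 0.49382874 -0.34819778  0.052     ]] free [[0.52921271 0.15340268 0.04      ]]
bottle [ 0.47321291 -0.00899867  0.16      ]
jar [ 0.60654447 -0.31949475  0.108     ]
loupe [ 0.42504588 -0.18633622  0.048     ]
```

```bash
sed -i -E 's/\(\(170,-?27,84.5\),\([0-9]+,[0-9]+\)\),//g; s/\(\(-38,-116,32\),\(315,495\)\),//' fit.py; python3 fit.py; python3 - <<'E'
from h import *
s=env.observe(); R=s["tool_rot"]
print(R, s["clock"])
E
```

```text
clamp TS [ 0.5107 -0.2559] -100.2
[[-0.1, -0.1], [0.1, -0.6], [1.0, -0.3], [-0.4, -1.0], [0.1, 0.0], [-0.4, -0.1], [0.2, -0.7], [-0.1, 1.0], [-1.0, 0.2], [-0.1, -0.7], [0.2, 0.2], [-0.3, 1.0], [-0.6, -0.5], [-0.6, 0.4]]
clamp T [ 0.5098 -0.2558] -100.16
clamp S [ 0.5119 -0.2556] -100.31
rack TS [0.5325 0.2415] -1.96
[[0.2, -0.2], [0.5, -0.2], [0.3, 0.1], [0.1, 0.5], [-0.4, -0.2], [0.2, -0.7], [-0.8, -0.0], [0.3, -0.6], [0.1, -0.5], [-0.5, 0.5], [0.1, 0.6], [-0.6, -0.3], [-0.7, -0.2]]
rack T [0.5322 0.2416] -2.14
rack S [0.533  0.2413] -1.43
knob [[ 0.52843913 -0.15748926  0.066     ]] nest [[ 0.49390825 -0.34940752  0.052     ]] free [[0.52947878 0.15350776 0.04      ]]
bottle [ 0.47321291 -0.00899867  0.16      ]
jar [ 0.60654447 -0.31949475  0.108     ]
loupe [ 0.42504588 -0.18633622  0.048     ]
[[-9.22691419e-01  3.85539219e-01 -2.34168608e-04]
 [ 3.85539289e-01  9.22691206e-01 -6.27586250e-04]
 [-2.58937975e-05 -6.69349646e-04 -9.99999776e-01]] 0.25
```

```bash
cat >> h.py <<'E'
def goal(tcp,yaw,s=None):
    s=s or env.observe();R=np.array(s["tool_rot"]);d=R.T@(np.array(tcp)-s["tcp_pos"])*1e3
    y=np.degrees(np.arctan2(R[1,1],R[0,1])); t=-((yaw-y+180)%360-180)
    print("shift",d.round(1),"turn",np.radians(t).round(4)," yaw now",y.round(2),"clk",s["clock"],"tcp",np.round(s["tcp_pos"],4))
E
python3 - <<'E'
from h import *
P=np.load("poses.npz");k=cl(P["c"],[-.1,0,.066])[0]
goal([k[0],k[1],.23],-10.2)
E
```

```text
shift [-5.483e+02 -4.915e+02  2.000e-01] turn 1.353  yaw now 67.32 clk 0.25 tcp [0.212  0.5074 0.2298]
```

arm_command([
  [[-27, -25, 0], 0.07],
  [[-65, -59, 0], 0.18],
  [[-105, -94, 0], 0.3],
  [[-145, -130, 0], 0.42],
  [[-185, -166, 0], 0.54],
  [[-225, -202, 0], 0.66],
  [[-265, -238, 0], 0.78],
  [[-305, -274, 0], 0.9],
  [[-345, -309, 0], 1.0],
  [[-385, -345, 0], 1.1],
  [[-425, -381, 0], 1.2],
  [[-465, -417, 0], 1.28],
  [[-500, -448, 20], 1.33],
  [[-530, -475, 45], 1.353],
  [[-548, -491.5, 65], 1.353],
  [[-548, -491.5, 70], 1.353],
  [[-548, -491.5, 70], 1.353],
], fingers=1, newtons=30)

```text
clock: 2.38
tcp_pos: [0.5279, -0.1565, 0.1603]
tool_rot: [[0.176, 0.984, -0.0], [0.984, -0.176, 0.0], [0.0, -0.0, -1.0]]
ft_force: [-0.1, -0.1, 0.8]
width: 0.0852
```

```bash
python3 - <<'E'
from h import *
P=np.load("poses.npz");k=cl(P["c"],[-.1,0,.066])[0]
goal([k[0],k[1],.16],-10.2)
d=imaging.snapshot("wrist");np.save("w1.npy",d,allow_pickle=True)
im=d["image"][:,:,::-1].copy()
for p in [[-.1,0,.085],[-.1,.014,.085],[-.1,-.014,.085],[-.175,.022,.024],[-.175,-.022,.024],[.058,.027,.0845],[.058,-.027,.0845]]:
    u=proj(d,cl(P["c"],p))[0]; print(p,u.round(1))
    if (abs(u)<2000).all(): cv2.circle(im,(int(u[0]+.5),int(u[1]+.5)),2,(0,0,255),-1)
cv2.imwrite("pics/w1.png",cv2.resize(im,None,fx=1.5,fy=1.5))
E
```

```text
shift [-0.9  0.7  0.3] turn 0.0007  yaw now -10.16 clk 2.375 tcp [ 0.5279 -0.1565  0.1603]
[-0.1, 0, 0.085] [256.2 201.5]
[-0.1, 0.014, 0.085] [272.2 201.5]
[-0.1, -0.014, 0.085] [240.3 201.5]
[-0.175, 0.022, 0.024] [278.1 110.4]
[-0.175, -0.022, 0.024] [234.4 110.3]
[0.058, 0.027, 0.0845] [281.3 339.5]
[0.058, -0.027, 0.0845] [230.8 339.5]
```

View pics/w1.png

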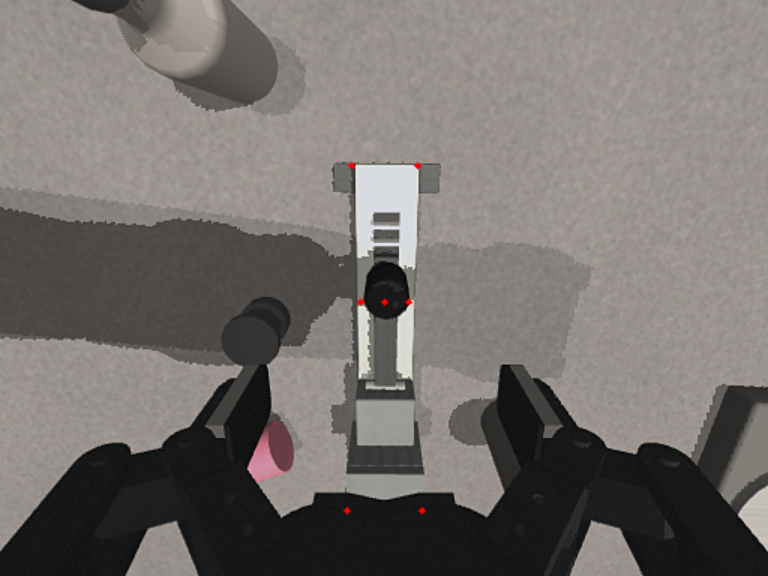

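The knob shows at about (387,295) and the rail end at (386,165). Both agree with the fit to within about 2 mm across the rail and 4 mm along it. I'll descend on the knob.

arm_command([
  [[0.3, 0.5, 12], 0],
  [[1, 1.5, 35], 0],
  [[1, 1.6, 60], 0],
  [[1, 1.6, 80], 0],
  [[1, 1.6, 90], 0],
  [[1, 1.6, 90], 0],
], fingers=1)

```text
clock: 3.18
tcp_pos: [0.5297, -0.1562, 0.0699]
tool_rot: [[0.177, 0.984, -0.001], [0.984, -0.177, 0.0], [0.0, -0.001, -1.0]]
ft_force: [-0.1, -0.6, 0.4]
width: 0.0856
```

arm_command([
  [[0, 0, 0], 0],
  [[0, 0, 0], 0],
  [[0, 0, 0], 0],
  [[0, 0, 0], 0],
  [[0, 0, 0], 0],
  [[0, 0, 0], 0],
  [[0, 0, 0], 0],
  [[0, 0, 0], 0],
], fingers=0, newtons=35)

```text
clock: 4.18
tcp_pos: [0.5297, -0.1565, 0.0707]
tool_rot: [[0.177, 0.984, -0.0], [0.984, -0.177, 0.0], [0.0, -0.0, -1.0]]
ft_force: [-3.6, 2.1, 5.4]
width: 0.0258
```

```bash
python3 - <<'E'
from h import *
d=imaging.snapshot("side");crop(d,220,150,345,300,4,"s2.png")
d=imaging.snapshot("wrist");cv2.imwrite("pics/w2.png",cv2.resize(d["image"][:,:,::-1],None,fx=1.5,fy=1.5))
s=env.observe();print(s["ft_force"],s["width"])
E
```

```text
[-4.20259962  2.47273207  5.71756532] 0.025901650213348833
```

View pics/s2.png

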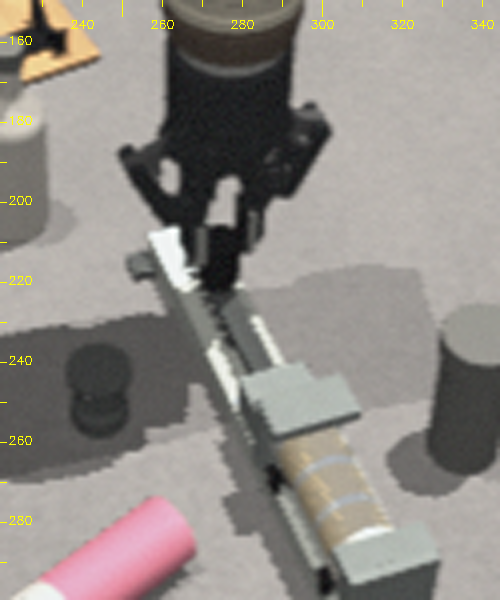

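View pics/w2.png

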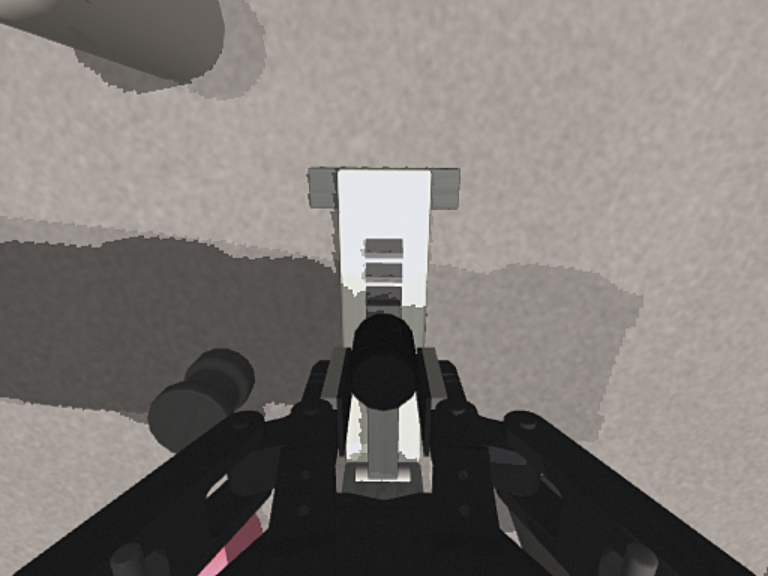

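```bash
python3 - <<'E'
from h import *
P=np.load("poses.npz");c=P["c"]
d=imaging.snapshot("wrist");s=env.observe();R=np.array(s["tool_rot"]);t=np.array(s["tcp_pos"])
for dx in(-11,0,11,14): print(dx,proj(d,t+R@[dx/1e3,0,-.0145]).ravel()*1.5,proj(d,t+R@[dx/1e3,-.013,-.0145]).ravel()*1.5)
w=cl(c,[-.1,0,.085])[0];print("knob",proj(d,w)*1.5, R.T@(w-t)*1e3)
for x in (-.175,):print(proj(d,cl(c,[[x,.022,.024],[x,-.022,.024]]))*1.5)
R2=cv2.Rodrigues(d["rvec"])[0];print("cam",(-R2.T@d["tvec"]),R2[2])
for uv in [(384,378)]: w=ray(d,np.array(uv)/1.5,.085);print(R.T@(w-t)*1e3)
for uv in [(338,170),(431,171)]: w=ray(d,np.array(uv)/1.5,.024);print("rail", w)
print(cl(c,[[-.175,.022,.024],[-.175,-.022,.024]]))
E
```

```text
-11 [382.86623595 410.68858308] [348.69719434 410.69694509]
0 [382.84384621 385.55407931] [347.86679664 385.56318698]
11 [382.82037188 359.20202664] [346.99617426 359.21194326]
14 [382.81377112 351.79208371] [346.75136381 351.80223282]
knob [[380.14607937 388.13238174]] [ -1.21324415  -1.00752055 -14.33143404]
[[428.74703216 171.83660015]
 [332.74852797 171.8691139 ]]
cam [ 0.54439451 -0.07602427  0.21386585] [-0.05686975 -0.31296088 -0.94806188]
[  3.10414848   0.42948267 -14.33123169]
rail [ 0.52261222 -0.07940157  0.024     ]
rail [ 0.56444024 -0.08738845  0.024     ]
[[ 0.56337255 -0.08757033  0.024     ]
 [ 0.52006792 -0.07977875  0.024     ]]
```

arm_command([
  [[-1.2, 0, -3.3], 0],
  [[-2.5, 0, -6.7], 0],
  [[-4, 0, -10], 0],
  [[-5.5, 0, -13.1], 0],
  [[-7.2, 0, -16.2], 0],
  [[-9, 0, -19.3], 0],
  [[-11, 0, -22.3], 0],
  [[-12.9, 0, -25.3], 0],
  [[-12.9, 0, -25.3], 0],
  [[-12.9, 0, -25.3], 0],
])

```text
clock: 5.58
tcp_pos: [0.5273, -0.1692, 0.0953]
tool_rot: [[0.177, 0.984, -0.001], [0.984, -0.177, 0.0], [0.0, -0.001, -1.0]]
ft_force: [-5.7, -2.1, -8.5]
width: 0.0258
```

```bash
python3 - <<'E'
from h import *
d=imaging.snapshot("side");crop(d,220,150,345,300,4,"s3.png")
s=env.observe();print(s["ft_force"],s["width"],s["tcp_pos"])
E
```

```text
[-4.96086993 -1.41095372 -9.03942698] 0.025810758192314463 [ 0.52730123 -0.16924599  0.09531934]
```

View pics/s3.png

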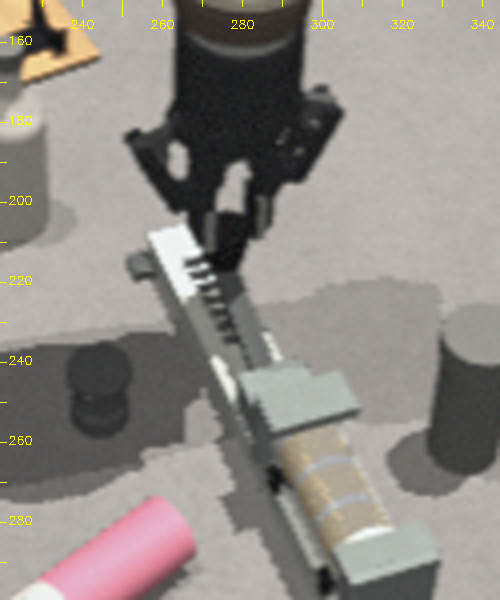

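The pawl is up: the knob is raised at (275,208) and the teeth are exposed. Next I slide the carriage back.

arm_command([
  [[1.5, 0, 0], 0],
  [[5, 0, 0], 0],
  [[10, 0, 0], 0],
  [[15, 0, 0], 0],
  [[20, 0, 0], 0],
  [[25, 0, 0], 0],
  [[30, 0, 0], 0],
  [[35, 0, 0], 0],
  [[40, 0, 0], 0],
  [[44, 0, 0], 0],
  [[48, 0, 0], 0],
  [[51, 0, 0], 0],
  [[53.5, 0, 0], 0],
  [[55, 0, 0], 0],
  [[56, 0, 0], 0],
  [[56, 0, 0], 0],
])

```text
clock: 7.62
tcp_pos: [0.5369, -0.1163, 0.094]
tool_rot: [[0.179, 0.984, -0.002], [0.984, -0.179, -0.004], [-0.005, -0.002, -1.0]]
ft_force: [-2.9, -15.3, -18.4]
width: 0.0256
```

```bash
python3 - <<'E'
from h import *
d=imaging.snapshot("side");crop(d,220,150,345,300,4,"s4.png")
s=env.observe();print(s["ft_force"],s["width"],s["tcp_pos"])
E
```

```text
[ -3.52964541 -14.51137852 -18.7988184 ] 0.02575471527552818 [ 0.53689679 -0.11628481  0.0940314 ]
```

View pics/s4.png

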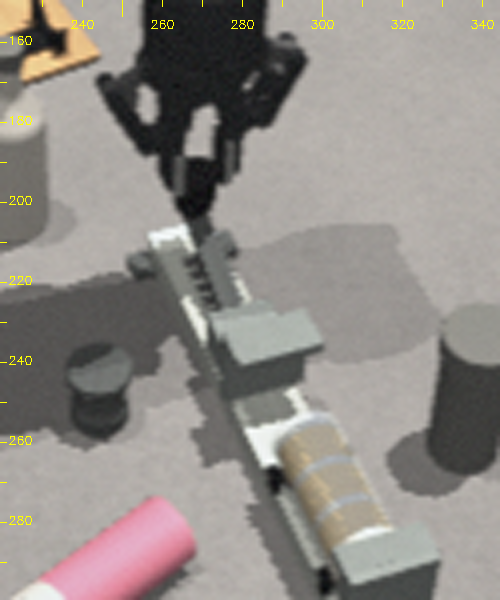

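```bash
python3 - <<'E'
from h import *
P=np.load("poses.npz");c=P["c"]
d=imaging.snapshot("side")
for x in (.058,.003,.010): print(x,((proj(d,cl(c,[[x,-.027,.0845],[x,.027,.0845]]))-[220,150]+.5)*4).round(0))
d=imaging.snapshot("top");crop(d,245,160,395,225,5.2,"t4.png")
for x in (.058,.003,.010): print(x,((proj(d,cl(c,[[x,-.027,.0845],[x,.027,.0845]]))-[245,160]+.5)*5.2).round(0))
E
```

```text
0.058 [[276. 438.]
 [362. 414.]]
0.003 [[241. 369.]
 [325. 346.]]
0.01 [[245. 377.]
 [329. 354.]]
0.058 [[514. 247.]
 [534. 138.]]
0.003 [[402. 225.]
 [422. 115.]]
0.01 [[416. 228.]
 [437. 118.]]
```

View pics/t4.png

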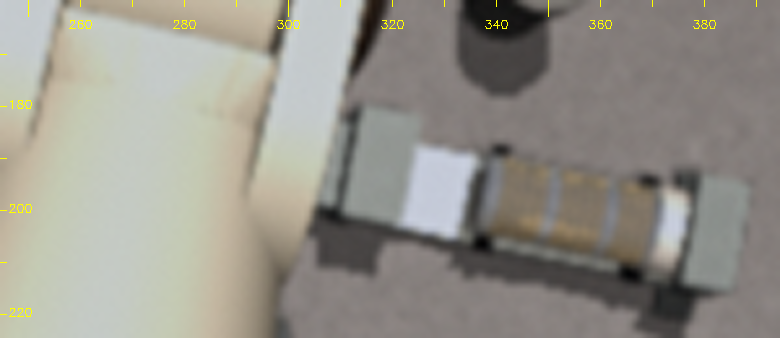

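The top view puts the front lip corners at (402,225) and (422,115), which matches the fully-back prediction. Next I lower the knob partway and release it.

arm_command([
  [[1.5, 0, 4], 0],
  [[3.2, 0, 8], 0],
  [[5, 0, 12], 0],
  [[6.5, 0, 15], 0],
  [[6.5, 0, 15], 0],
])

```text
clock: 8.4
tcp_pos: [0.5387, -0.1076, 0.081]
tool_rot: [[0.177, 0.984, 0.0], [0.984, -0.177, -0.0], [-0.0, 0.0, -1.0]]
ft_force: [-6.5, -2.5, -3.2]
width: 0.0257
```

arm_command([
  [[0, 0, 0], 0],
  [[0, 0, 0], 0],
  [[0, 0, 0], 0],
  [[0, 0, 0], 0],
  [[0, 0, 0], 0],
], fingers=1)

```text
clock: 9.02
tcp_pos: [0.5388, -0.1078, 0.0805]
tool_rot: [[0.177, 0.984, 0.0], [0.984, -0.177, -0.0], [0.0, 0.0, -1.0]]
ft_force: [-0.4, -0.1, -0.3]
width: 0.0855
```

```bash
python3 - <<'E'
from h import *
P=np.load("poses.npz");k=cl(P["c"],[.095,0.0006,.052])[0];print(k)
goal([k[0],k[1],.155],-10.2)
E
```

```text
[ 0.49449877 -0.34951376  0.052     ]
shift [-245.7   -0.8  -74.5] turn 0.0  yaw now -10.2 clk 9.025 tcp [ 0.5388 -0.1078  0.0805]
```

arm_command([
  [[0, 0, -12], 0],
  [[0, 0, -35], 0],
  [[0, 0, -55], 0],
  [[-8, 0, -70], 0],
  [[-28, 0, -76], 0],
  [[-60, -0.5, -76], 0],
  [[-100, -0.8, -76], 0],
  [[-140, -0.8, -76], 0],
  [[-180, -0.8, -76], 0],
  [[-215, -0.8, -76], 0],
  [[-238, -0.8, -75], 0],
  [[-245.7, -0.8, -74.5], 0],
  [[-245.7, -0.8, -74.5], 0],
])

```text
clock: 10.65
tcp_pos: [0.4943, -0.3494, 0.1547]
tool_rot: [[0.177, 0.984, -0.0], [0.984, -0.177, 0.0], [0.0, -0.001, -1.0]]
ft_force: [-0.2, 0.1, -0.6]
width: 0.0852
```

```bash
python3 - <<'E'
from h import *
P=np.load("poses.npz");c=P["c"]
d=imaging.snapshot("wrist");np.save("w5.npy",d,allow_pickle=True)
im=cv2.resize(d["image"][:,:,::-1],None,fx=1.5,fy=1.5)
for p in [[.040,0,.052],[.052,.028,.044],[.052,-.028,.044],[.04,.022,.052],[.04,-.022,.052],[.003,.027,.0845],[.003,-.027,.0845]]:
    u=proj(d,cl(c,p))[0]*1.5; print(p,u.round(1)); cv2.circle(im,(int(u[0]),int(u[1])),3,(0,0,255),-1)
cv2.imwrite("pics/w5.png",im)
d=imaging.snapshot("top");crop(d,245,160,395,225,5.2,"t5.png")
s=env.observe();print(s["tcp_pos"])
E
```

```text
[0.04, 0, 0.052] [382.5 200.2]
[0.052, 0.028, 0.044] [426.6 218. ]
[0.052, -0.028, 0.044] [338.5 218. ]
[0.04, 0.022, 0.052] [418.7 200.1]
[0.04, -0.022, 0.052] [346.2 200.2]
[0.003, 0.027, 0.0845] [436.2 132. ]
[0.003, -0.027, 0.0845] [328.2 132.1]
[ 0.49467573 -0.34865387  0.15504098]
```

View pics/w5.png

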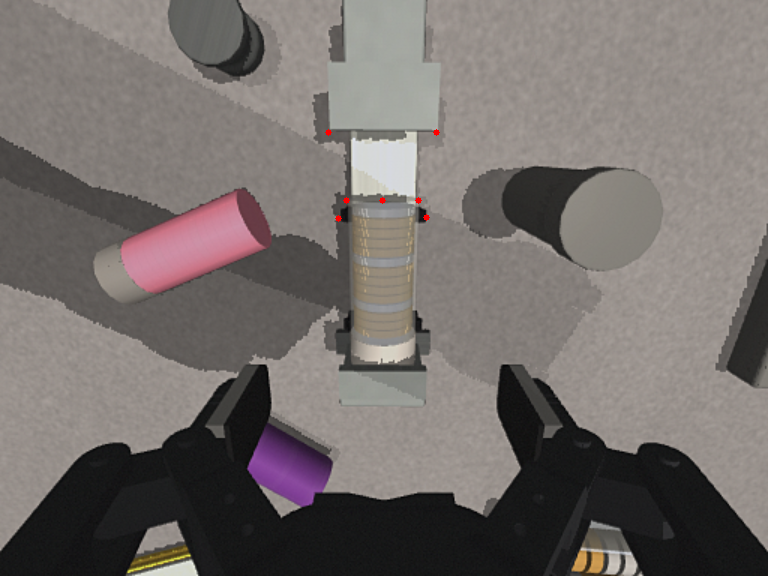

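View pics/t5.png

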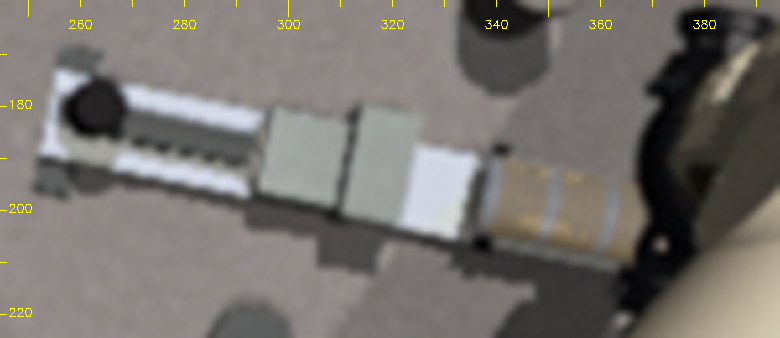

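arm_command([
  [[0, 0.1, 12], 0],
  [[0, 0.3, 35], 0],
  [[0, 0.3, 60], 0],
  [[0, 0.3, 85], 0],
  [[0, 0.3, 97], 0],
  [[0, 0.3, 100], 0],
  [[0, 0.3, 100], 0],
])

```text
clock: 11.62
tcp_pos: [0.4951, -0.3495, 0.0556]
tool_rot: [[0.177, 0.984, 0.001], [0.984, -0.177, -0.0], [-0.0, 0.001, -1.0]]
ft_force: [0.3, 0.7, -0.7]
width: 0.0852
```

arm_command([
  [[0, 0, 0], 0],
  [[0, 0, 0], 0],
  [[0, 0, 0], 0],
  [[0, 0, 0], 0],
  [[0, 0, 0], 0],
  [[0, 0, 0], 0],
], fingers=0, newtons=45)

```text
clock: 12.38
tcp_pos: [0.4938, -0.3495, 0.056]
tool_rot: [[0.178, 0.984, -0.001], [0.984, -0.178, -0.0], [-0.0, -0.001, -1.0]]
ft_force: [-7.4, 3.2, 8.6]
width: 0.0383
```

```bash
python3 - <<'E'
from h import *
d=imaging.snapshot("wrist")
cv2.imwrite("pics/w6.png",cv2.resize(d["image"][:,:,::-1],None,fx=1.5,fy=1.5))
d=imaging.snapshot("side");crop(d,240,180,345,320,4.2,"s6.png")
s=env.observe();print(s["tcp_pos"],s["width"],s["ft_force"],s["wrist_torque"])
E
```

```text
[ 0.49380675 -0.34951577  0.05596343] 0.038514651301407424 [-6.10043178  2.27227409  7.64638852] [0.46544699 1.60066239 0.03987622]
```

View pics/w6.png

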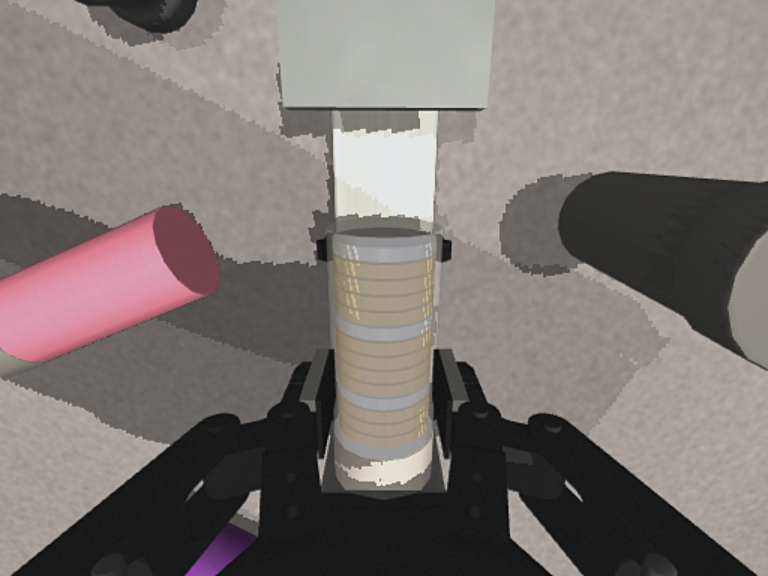

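View pics/s6.png

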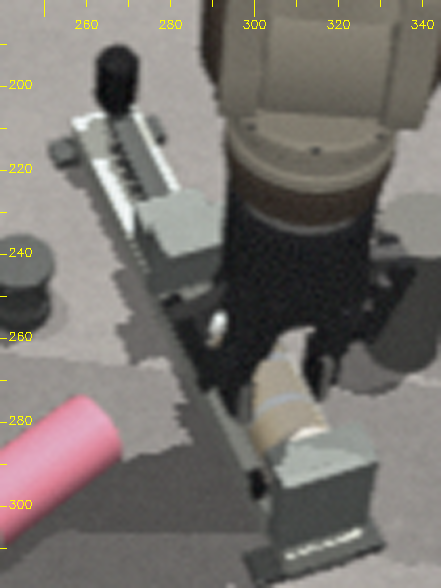

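arm_command([
  [[0, -0.5, -0.3], 0],
  [[1, -0.8, -0.5], 0],
  [[3, -0.8, -0.5], 0],
  [[6, -0.8, -0.5], 0],
  [[9, -0.8, -0.5], 0],
  [[12, -0.8, -0.5], 0],
  [[15, -0.8, -0.5], 0],
  [[17, -0.8, -0.5], 0],
  [[18, -0.8, -0.5], 0],
  [[18, -0.8, -0.5], 0],
])

```text
clock: 13.72
tcp_pos: [0.4969, -0.3328, 0.0561]
tool_rot: [[0.178, 0.984, -0.0], [0.984, -0.178, -0.002], [-0.002, 0.0, -1.0]]
ft_force: [-4.7, -5.6, 4.5]
width: 0.0385
```

```bash
python3 - <<'E'
from h import *
d=imaging.snapshot("wrist")
cv2.imwrite("pics/w7.png",cv2.resize(d["image"][:,:,::-1],None,fx=1.5,fy=1.5))
d=imaging.snapshot("side");crop(d,240,180,345,320,4.2,"s7.png")
s=env.observe();print(s["tcp_pos"],s["width"],s["ft_force"],s["wrist_torque"])
E
```

```text
[ 0.49686222 -0.33275564  0.05612992] 0.03853541725058052 [-4.01371619 -4.62501353  4.3752137 ] [-0.9211381   0.9362688   0.06097929]
```

View pics/w7.png

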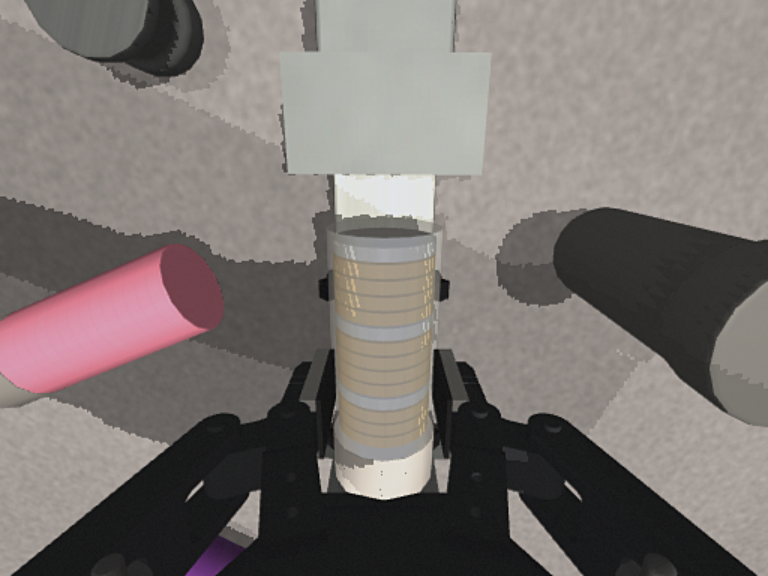

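View pics/s7.png

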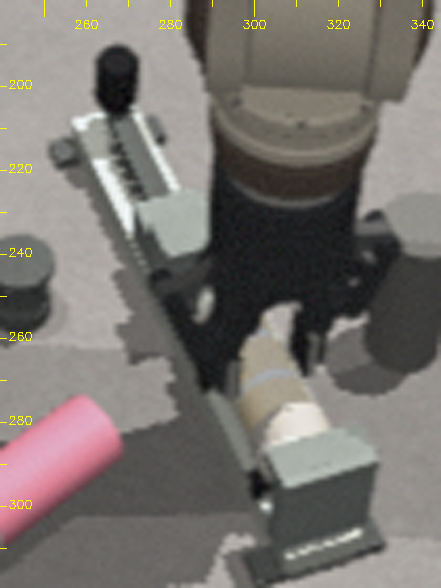

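arm_command([
  [[0.8, 0, 0], 0],
  [[0.8, 0, 0], 0],
  [[0.8, 0, -2], 0],
  [[0.8, 0, -6], 0],
  [[0.8, 0, -13], 0],
  [[0.8, 0, -23], 0],
  [[0.8, 0, -35], 0],
  [[0.8, 0, -45], 0],
  [[0.8, 0, -50], 0],
  [[0.8, 0, -50], 0],
])

```text
clock: 15.08
tcp_pos: [0.4974, -0.331, 0.1059]
tool_rot: [[0.177, 0.984, 0.001], [0.984, -0.177, -0.0], [-0.0, 0.001, -1.0]]
ft_force: [-0.2, -0.3, -2.9]
width: 0.0385
```

```bash
python3 - <<'E'
from h import *
d=imaging.snapshot("wrist")
cv2.imwrite("pics/w8.png",cv2.resize(d["image"][:,:,::-1],None,fx=1.5,fy=1.5))
d=imaging.snapshot("side");crop(d,240,140,345,320,3.3,"s8.png")
s=env.observe();print(s["tcp_pos"],s["width"],s["ft_force"],s["wrist_torque"])
P=np.load("poses.npz");f=cl(P["r"],[0,-.088,.04])[0];print(f)
goal([f[0],f[1],.25],88.04)
E
```

```text
[ 0.49710775 -0.33079632  0.10511084] 0.038356534643317175 [ 0.22766719  0.56541367 -3.98200892] [ 0.02437716  0.02685422 -0.04059802]
[0.52947878 0.15350776 0.04      ]
shift [ 482.4  -54.  -144.8] turn -1.7146  yaw now -10.2 clk 15.175 tcp [ 0.4971 -0.3308  0.1051]
```

View pics/w8.png

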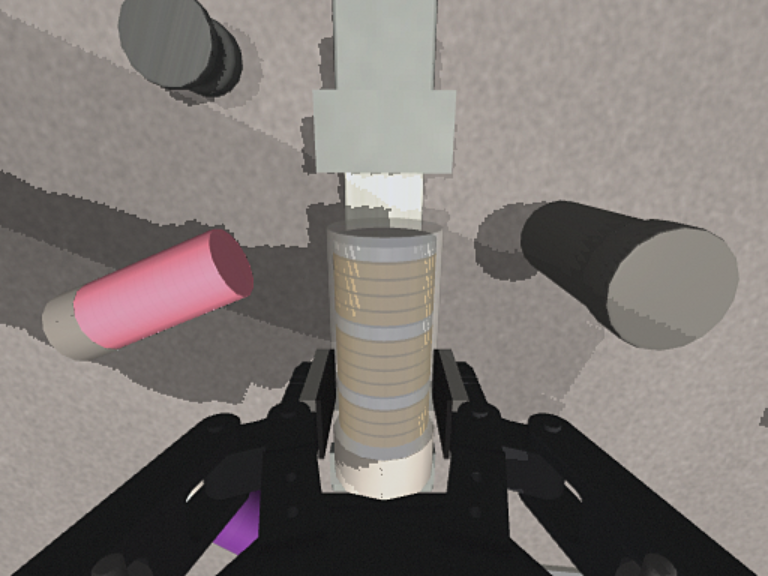

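View pics/s8.png

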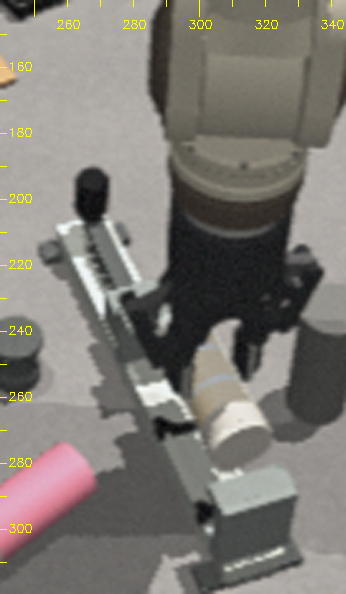

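arm_command([
  [[0, 0, -15], 0],
  [[0, 0, -45], 0],
  [[0, 0, -85], 0],
  [[8, 0, -120], 0],
  [[25, -2, -140], -0.05],
  [[55, -6, -145], -0.18],
  [[95, -11, -145], -0.33],
  [[135, -15, -145], -0.49],
  [[175, -20, -145], -0.65],
  [[215, -24, -145], -0.81],
  [[255, -29, -145], -0.97],
  [[295, -33, -145], -1.13],
  [[335, -38, -145], -1.28],
  [[375, -42, -145], -1.43],
  [[415, -47, -145], -1.57],
  [[448, -50, -145], -1.66],
  [[472, -53, -145], -1.7],
  [[482.4, -54, -145], -1.7146],
  [[482.4, -54, -145], -1.7146],
  [[482.4, -54, -145], -1.7146],
])

```text
clock: 17.68
tcp_pos: [0.5294, 0.1528, 0.2505]
tool_rot: [[-0.999, 0.035, -0.0], [0.035, 0.999, -0.0], [0.0, -0.0, -1.0]]
ft_force: [-0.3, -0.1, -2.3]
width: 0.0386
```

```bash
python3 - <<'E'
from h import *
P=np.load("poses.npz");r=P["r"]
d=imaging.snapshot("wrist")
im=cv2.resize(d["image"][:,:,::-1],None,fx=1.5,fy=1.5)
for p in [[-.038,-.06,.032],[-.038,-.116,.032],[-.065,-.125,.008],[-.065,.125,.008],[.038,-.06,.032],[.038,-.116,.032],[.065,-.125,.008]]:
    u=proj(d,cl(r,p))[0]*1.5; print(p,u.round(1)); cv2.circle(im,(int(u[0]),int(u[1])),3,(0,0,255),-1)
cv2.imwrite("pics/w9.png",im)
s=env.observe();R=np.array(s["tool_rot"]);t=np.array(s["tcp_pos"])
for a in(-.055,.055): print("tube end exp",a,proj(d,t+R@[a,0,.003-.022]).ravel()*1.5)
f=cl(r,[0,-.088,.04])[0];goal([f[0],f[1],.25],88.04); print(s["width"],s["ft_force"])
d=imaging.snapshot("side");crop(d,150,60,270,190,4.5,"s9.png")
d=imaging.snapshot("top");crop(d,75,115,195,215,6,"t9.png")
E
```

```text
[-0.038, -0.06, 0.032] [415.5 204.8]
[-0.038, -0.116, 0.032] [353.  204.9]
[-0.065, -0.125, 0.008] [344.5 172.4]
[-0.065, 0.125, 0.008] [612.9 172.1]
[0.038, -0.06, 0.032] [413.6 285.4]
[0.038, -0.116, 0.032] [355.  285.4]
[0.065, -0.125, 0.008] [348.5 302.9]
tube end exp -0.055 [383.37399007 509.77410998]
tube end exp 0.055 [383.37738035 242.403829  ]
shift [0.  0.8 0.6] turn -0.0011  yaw now 87.98 clk 17.725 tcp [0.5295 0.1527 0.2506]
0.03836774274326869 [-0.42980614 -0.36404435 -2.6302649 ]
```

View pics/w9.png

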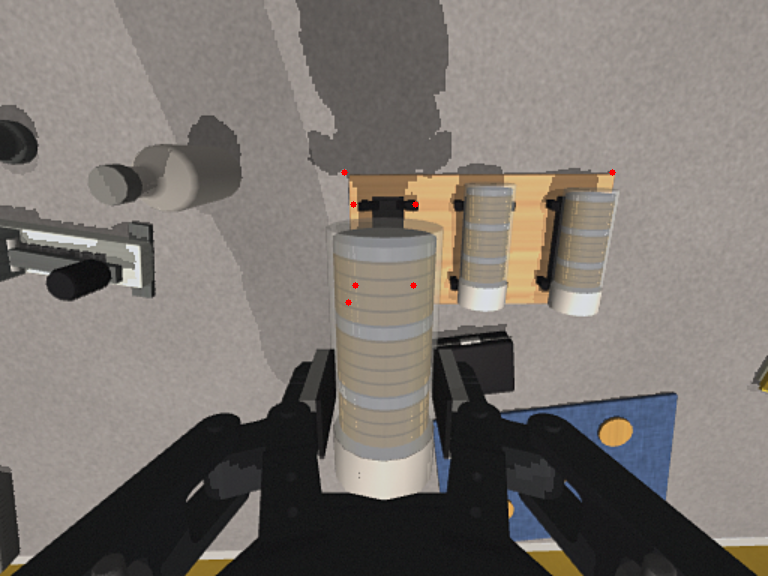

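View pics/s9.png

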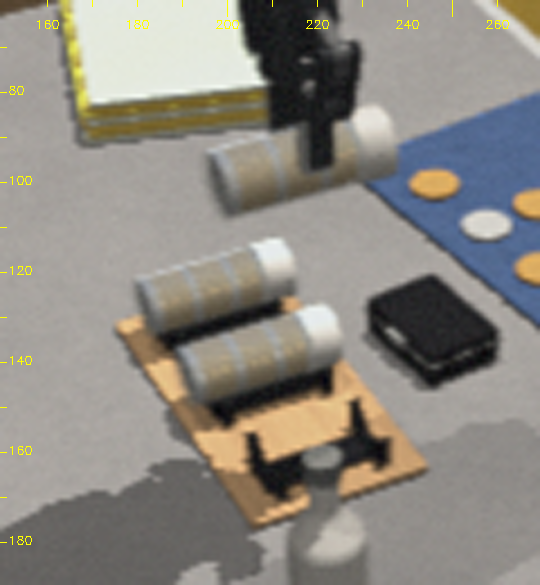

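```bash
python3 - <<'E'
from h import *
s=env.observe();R=np.array(s["tool_rot"]);t=np.array(s["tcp_pos"])
d=imaging.snapshot("side");o=np.array([195,70]);F=10
im=cv2.resize(d["image"][70:120,195:250,::-1],None,fx=F,fy=F,interpolation=cv2.INTER_CUBIC)
for dx,col in((0,(0,0,255)),(.004,(0,255,0))):
  for e in(-.055,.055):
    a=np.linspace(0,2*np.pi,60);pts=np.array([t+R@[e+dx,.022*np.cos(q),.003+.022*np.sin(q)] for q in a])
    cv2.polylines(im,[((proj(d,pts)-o+.5)*F).astype(np.int32)],True,col,1)
cv2.imwrite("pics/s10.png",im)
E
```

```text
(no output)
```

View pics/s10.png

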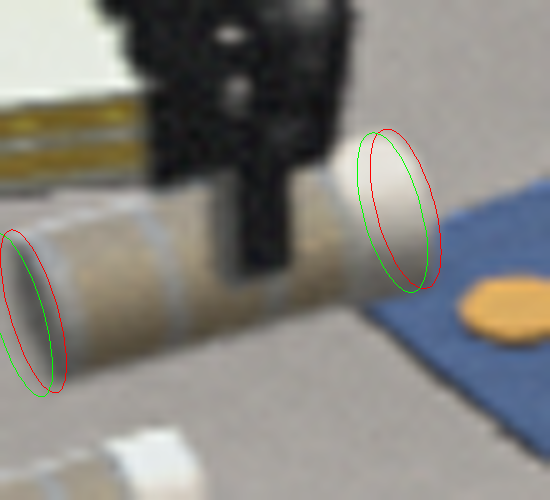

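View pics/t9.png

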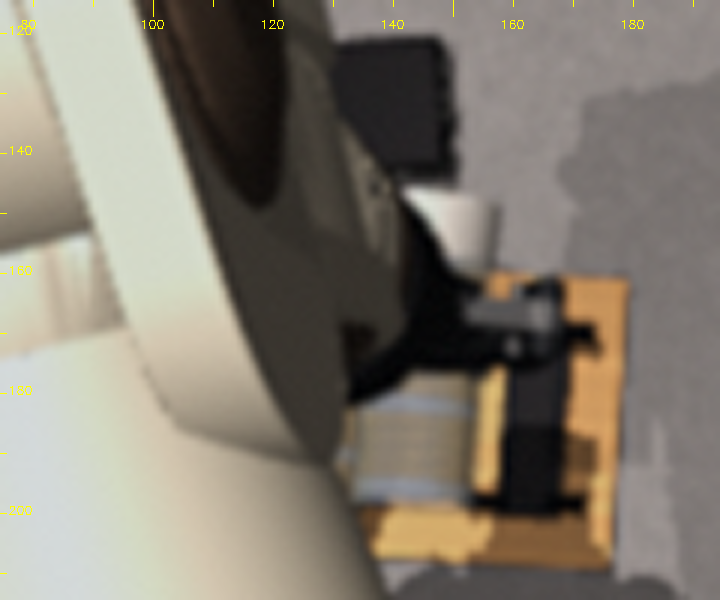

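The side view fits the tube centred on the tool to within about 1 mm. I'll go lower and look again.

arm_command([
  [[0, 0.3, 12], 0],
  [[0, 0.8, 35], 0],
  [[0, 1, 65], 0],
  [[0, 1, 95], 0],
  [[0, 1, 118], 0],
  [[0, 1, 128], 0],
  [[0, 1, 130], 0],
  [[0, 1, 130], 0],
])

```text
clock: 18.88
tcp_pos: [0.5299, 0.1545, 0.1212]
tool_rot: [[-0.999, 0.034, 0.001], [0.034, 0.999, 0.0], [-0.001, 0.0, -1.0]]
ft_force: [0.1, 0.2, -3.1]
width: 0.0384
```

```bash
python3 - <<'E'
from h import *
P=np.load("poses.npz");r=P["r"]
d=imaging.snapshot("wrist")
im=cv2.resize(d["image"][:,:,::-1],None,fx=1.5,fy=1.5)
for p in [[-.038,-.06,.032],[-.038,-.116,.032],[-.065,-.125,.008],[-.065,.125,.008]]:
    u=proj(d,cl(r,p))[0]*1.5; print(p,u.round(1)); cv2.circle(im,(int(u[0]),int(u[1])),2,(0,0,255),-1)
cv2.imwrite("pics/w11.png",im)
f=cl(r,[0,-.088,.04])[0];goal([f[0],f[1],.043],88.04)
s=env.observe();R=np.array(s["tool_rot"]);t=np.array(s["tcp_pos"])
d=imaging.snapshot("side");o=np.array([190,95]);F=8
im=cv2.resize(d["image"][95:165,190:260,::-1],None,fx=F,fy=F,interpolation=cv2.INTER_CUBIC)
for e in(-.055,.055):
    a=np.linspace(0,2*np.pi,60);pts=np.array([t+R@[e,.022*np.cos(q),.003+.022*np.sin(q)] for q in a])
    cv2.polylines(im,[((proj(d,pts)-o+.5)*F).astype(np.int32)],True,(0,0,255),1)
cv2.imwrite("pics/s11.png",im)
E
```

```text
[-0.038, -0.06, 0.032] [429.3 230.9]
[-0.038, -0.116, 0.032] [334.  230.9]
[-0.065, -0.125, 0.008] [322.4 180.8]
[-0.065, 0.125, 0.008] [723.5 180.6]
shift [ 0.6 -1.1 78.4] turn 0.0  yaw now 88.04 clk 18.925 tcp [0.53   0.1546 0.1214]
```

View pics/w11.png

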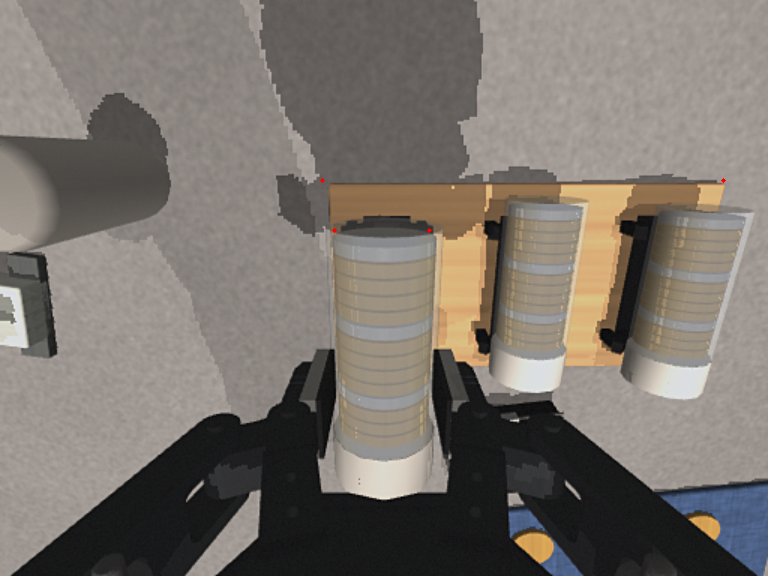

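View pics/s11.png

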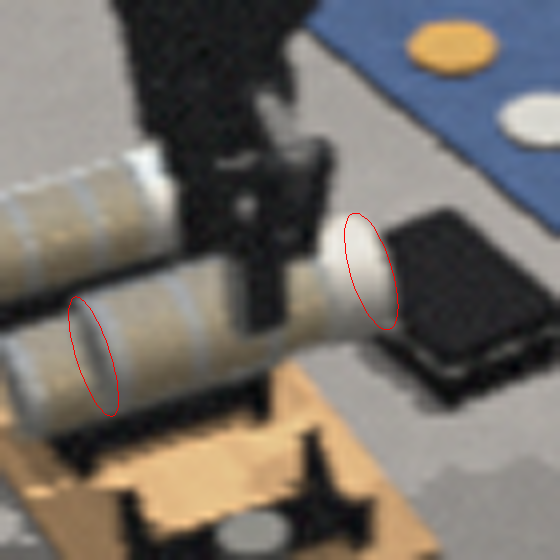

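arm_command([
  [[0.4, 0, 8], 0],
  [[0.4, 0, 22], 0],
  [[0.4, 0, 38], 0],
  [[0.4, 0, 52], 0],
  [[0.4, 0, 62], 0],
  [[0.4, 0, 68], 0],
  [[0.4, 0, 72], 0],
  [[0.4, 0, 74], 0],
  [[0.4, 0, 74], 0],
])

```text
clock: 20.1
tcp_pos: [0.5293, 0.1545, 0.0466]
tool_rot: [[-0.999, 0.034, 0.0], [0.034, 0.999, 0.0], [-0.0, 0.0, -1.0]]
ft_force: [-0.1, 1.0, -3.4]
width: 0.0384
```

```bash
python3 - <<'E'
from h import *
P=np.load("poses.npz");r=P["r"]
d=imaging.snapshot("wrist")
im=cv2.resize(d["image"][:,:,::-1],None,fx=1.5,fy=1.5)
cv2.imwrite("pics/w12.png",im)
f=cl(r,[0,-.088,.04])[0];goal([f[0],f[1],.044],88.04)
s=env.observe();print(s["ft_force"],s["wrist_torque"])
d=imaging.snapshot("side");crop(d,190,95,260,180,7,"s12.png")
E
```

```text
shift [-0.2 -1.   2.8] turn 0.0001  yaw now 88.04 clk 20.15 tcp [0.5293 0.1545 0.0468]
[ 0.48185449  0.02163829 -2.92439621] [-0.0075062   0.0046988  -0.00277825]
```

View pics/w12.png

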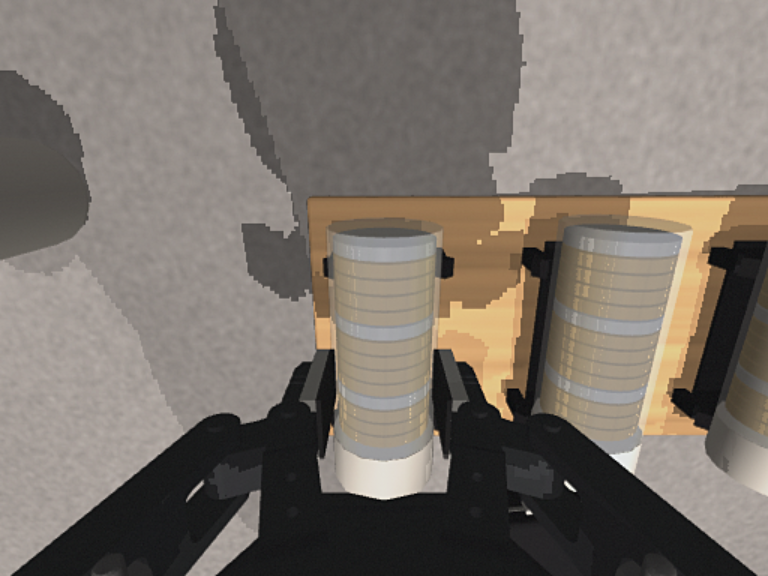

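View pics/s12.png

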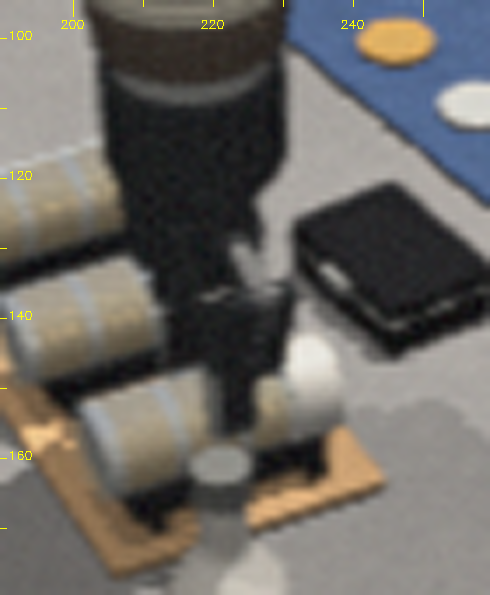

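arm_command([
  [[-0.7, 0.7, 0], 0],
  [[-1.5, 1.4, 0], 0],
  [[-1.5, 1.4, 0.5], 0],
  [[-1.5, 1.4, 1.2], 0],
  [[-1.5, 1.4, 1.8], 0],
  [[-1.5, 1.4, 2.4], 0],
  [[-1.5, 1.4, 2.4], 0],
])

```text
clock: 21.08
tcp_pos: [0.5308, 0.1561, 0.0445]
tool_rot: [[-0.999, 0.034, 0.0], [0.034, 0.999, 0.001], [-0.0, 0.001, -1.0]]
ft_force: [-1.0, 2.1, 1.8]
width: 0.0384
```

```bash
python3 - <<'E'
from h import *
d=imaging.snapshot("wrist")
cv2.imwrite("pics/w13.png",cv2.resize(d["image"][130:330,180:340,::-1],None,fx=4,fy=3))
s=env.observe();print(s["ft_force"],s["wrist_torque"],s["tcp_pos"])
E
```

```text
[-1.58140952  1.98729234  1.9787803 ] [ 0.33156564  0.24944898 -0.04932702] [0.53086996 0.15604091 0.04444686]
```

View pics/w13.png

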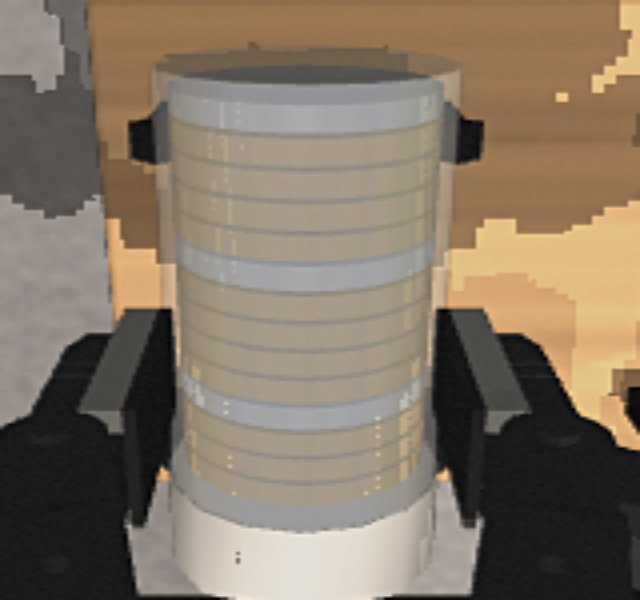

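Seated: the cheeks and the tube are both centred near column 307, and the vertical load has passed to the cradle. I'll release.

arm_command([
  [[0, 0, 0], 0],
  [[0, 0, 0], 0],
  [[0, 0, 0], 0],
  [[0, 0, 0], 0],
  [[0, 0, 0], 0],
], fingers=0.85)

```text
clock: 21.75
tcp_pos: [0.5307, 0.1558, 0.0441]
tool_rot: [[-0.999, 0.034, -0.0], [0.034, 0.999, 0.0], [0.0, -0.0, -1.0]]
ft_force: [0.5, -0.3, -0.0]
width: 0.0728
```

arm_command([
  [[0, 0, -5], 0],
  [[0, 0, -15], 0],
  [[0, 0, -35], 0],
  [[0, 0, -65], 0],
  [[0, 0, -100], 0],
  [[0, 0, -135], 0],
  [[0, 0, -165], 0],
  [[0, 0, -180], 0],
  [[0, 0, -180], 0],
])

```text
clock: 22.88
tcp_pos: [0.5311, 0.1559, 0.2249]
tool_rot: [[-0.999, 0.034, 0.002], [0.034, 0.999, 0.0], [-0.001, 0.0, -1.0]]
ft_force: [0.1, -0.3, -0.6]
width: 0.0725
```

```bash
python3 - <<'E'
from h import *
d=imaging.snapshot("wrist")
cv2.imwrite("pics/w14.png",cv2.resize(d["image"][:,:,::-1],None,fx=1.5,fy=1.5))
d=imaging.snapshot("side");crop(d,170,105,250,180,7.5,"s14.png")
E
```

```text
(no output)
```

View pics/w14.png

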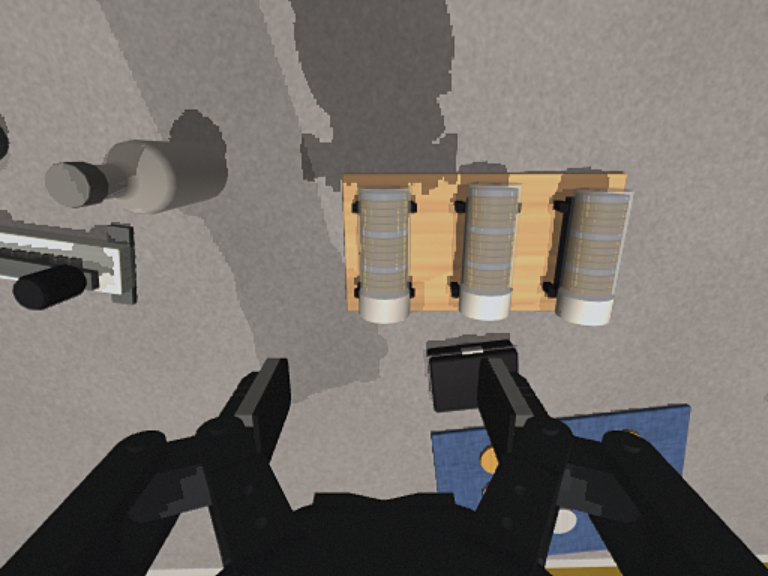

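View pics/s14.png

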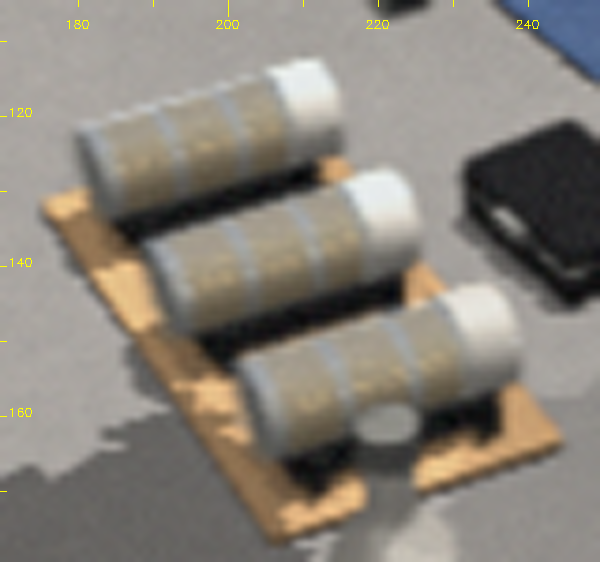

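arm_command([
  [[10, -6, -3], 0],
  [[35, -30, -10], 0],
  [[65, -65, -20], 0],
  [[100, -100, -20], 0],
  [[130, -135, -20], 0],
  [[155, -165, -20], 0],
  [[175, -190, -20], 0],
  [[180, -200, -20], 0],
  [[180, -200, -20], 0],
])

```text
clock: 24.1
tcp_pos: [0.3439, -0.0381, 0.2439]
tool_rot: [[-0.999, 0.036, 0.0], [0.036, 0.999, 0.0], [-0.0, 0.0, -1.0]]
ft_force: [0.7, -0.4, 0.2]
width: 0.0728
```

```bash
python3 - <<'E'
from h import *
P=np.load("poses.npz");r=P["r"]
a=np.linspace(0,2*np.pi,60)
for n,x0,y0,x1,y1,F in(("side",195,130,250,180,10),("top",140,140,190,215,8)):
    d=imaging.snapshot(n)
    cv2.imwrite(f"pics/{n}15.png",cv2.resize(d["image"][:,:,::-1],None,fx=1.5,fy=1.5))
    im=cv2.resize(d["image"][y0:y1,x0:x1,::-1],None,fx=F,fy=F,interpolation=cv2.INTER_CUBIC)
    for e in(-.055,.055):
        pts=cl(r,np.c_[np.full(60,e),-.088+.022*np.cos(a),.04+.022*np.sin(a)])
        cv2.polylines(im,[((proj(d,pts)-[x0,y0]+.5)*F).astype(np.int32)],True,(0,0,255),1)
    for e in((-.065,-.125),(.065,-.125)):
        u=((proj(d,cl(r,[*e,.008]))-[x0,y0]+.5)*F).astype(int)[0];cv2.circle(im,(int(u[0]),int(u[1])),3,(255,0,0),-1)
    cv2.imwrite(f"pics/{n}16.png",im)
print(env.observe()["clock"])
E
```

```text
24.2
```

View pics/side16.png

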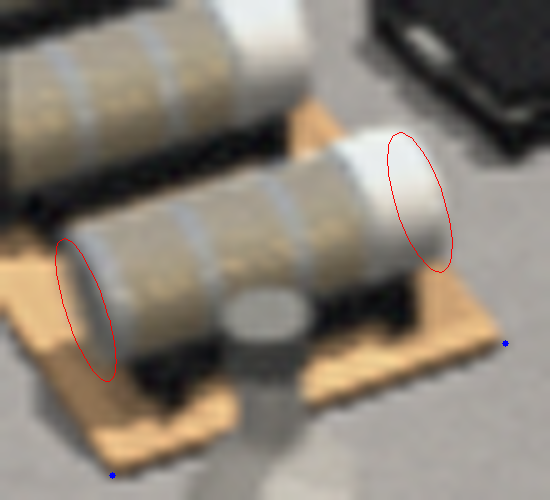

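View pics/top16.png

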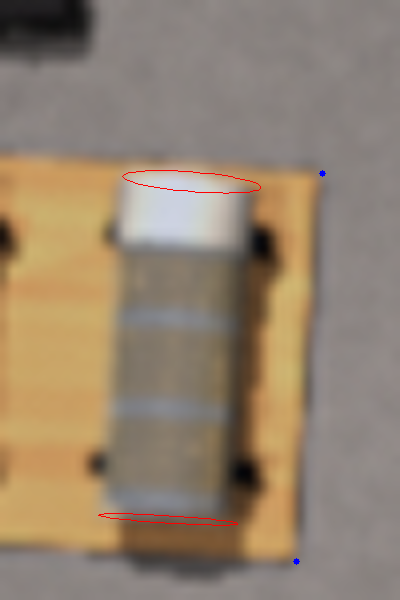

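View pics/top15.png

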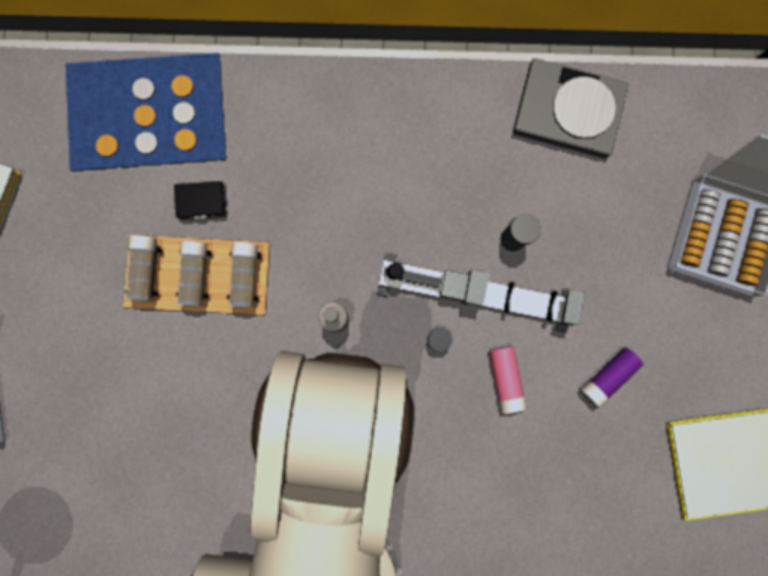

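The tube is in the cradle, centred to about 1–2 mm. The carriage is fully back, and the bottle, jar, loupe, case and other tubes are where they started. I'll hand in.

```bash
python3 - <<'E'
from station import env
print(env.finish_job()); print(env.observe()["clock"])
E
```

```text
the job is handed in; nothing more can be done
None
the job is handed in; nothing more can be done
```

The job is done and handed in at about 24 s of the 61 s allowed. `finish_job` gave no verdict.

**What I did**
- I lifted the pawl by its knob about 0.3 rad and, holding it up, slid the carriage back until it met its stop.
- I partly lowered the knob and released it.
- I gripped the tube at its middle, drew it about 18 mm to the clamp's -x and lifted it clear.
- I carried it over the bottle and lowered it into the free cradle. I opened the fingers only once the vertical load had gone from -3 N to +2 N, meaning the cradle was carrying it.

**What the last checks showed**
- **Tube:** it lies in the cradle with its axis along the rack's x, centred lengthwise to about 1–2 mm in the top and side views.
- **Clamp:** it is open. The carriage lip matched its predicted fully-back position in the top view.
- **Surroundings:** the bottle, jar, loupe, case and the other two tubes look unmoved, and the gripper is clear of everything.
- **Forces:** the highest wrist readings I saw were about 24 N, when the carriage reached its stop.

**What disagreed**
- **Wrist camera:** it differed from the top and side cameras by about 2–4 mm. I made the final sideways and lengthwise corrections in the cradle from what the wrist camera showed of the saddle cheeks against the tube.
- **Finger opening:** it read 25.8 mm on the 28 mm knob and 38.4 mm on the 44 mm tube. The grips held in both cases.

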